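# Put the cat-grooming tools away in the hidden drawer

## Task

Put the cat's grooming tools away: swing the brass hasp up and back off the catch, press the orange latch button so that the hidden drawer springs out, and lay every grooming tool that is on the table (chrome comb, bamboo brush, grey silicone brush, red claw clipper, as many as there are) flat on the drawer's floor, none on top of another. Then push the drawer fully home until it latches and swing the hasp flat down over the catch again. Leave the mint canister, the bowl and the treat jar where they are.

Things in the scene. Friction and masses are not known exactly. Their poses are not given: they have to be found in the camera images.
- drawer_in (a point): centre of the floor of the hidden drawer in the white low cabinet (280 wide, 220 deep, 84 tall, fixed to the table); it moves with the drawer. x points to the cabinet's back, away from the robot, y to the cabinet's left, z up. The floor lies 16 above the table. Clear inside 140 (x, -70 to 70) by 250 (y, -125 to 125); side and back walls 46 high above the floor; the cabinet's ceiling is 56 above the floor, so nothing may be taller when it is shut. The drawer slides along -x.
- drawer_front (a point): centre of the outer face of the drawer's front panel, which carries no handle (panel 280 wide, 12 thick, from 4 to 84 above the table, the point 44 above the table); axes as drawer_in. A steel catch 8 x 8 mm stands up from the panel's top edge at its middle, to 104 above the table.
- drawer (a joint): how far the hidden drawer is out: 0 shut and latched (it can be pushed to -0.004), 0.14 fully out. A spring (about 4 to 5 N) throws it out within 2 s when the latch is released and keeps it out. Pushed back to 0 (10 to 15 N near the end) it clicks into the latch and stays; the latch button dips by itself as it does so.
- latch_top (a point): centre of the top face of the orange round push-latch button (32 mm wide, stands 18 above the cabinet's top, 102 above the table) on the cabinet's top; z up, pressed straight down
- latch (a joint): how far the latch button is pressed: 0 up, 0.009 right down (2 N to start, about 5.5 N at the bottom); the drawer is let go from about 0.006; it springs back up
- hasp (a joint): angle of the brass hasp: 0 lying flat forward with its slot over the drawer's catch (locks the drawer), growing as its free end swings up and back, 1.8 at its stop. The hinge is stiff: it stays where it is left.
- hasp_hinge (a point): middle of the hasp's hinge on the cabinet's top, 94 above the table; the hinge line runs along its y, x points to the cabinet's back, z up
- hasp_bar (a point): middle of the black cross-bar at the hasp's free end, a cylinder 16 in diameter and 26 long along the hinge line (y), 100 from the hinge; with the hasp shut it stands 38 out in front of the drawer's face, 94 above the table, with free air below. The hasp plate is 24 wide and 5 thick and is held by the bar's ends and turned in the fingers.
- comb_mid (a point): middle of the chrome rake comb lying flat, 110 long along its x; a plain 16 x 16 mm handle from x = -55 to +22, then a cross-head 44 wide and 14 thick at +22..+32 and a row of teeth to +56; the point is 8 above its underside. x along its length, z up. 40 to 115 g. May be absent.
- brush_mid (a point): middle of the bamboo-handled brush lying on its back, bristles up, 113 long along its x; wooden body 18 thick, 34 wide from x = -19 to +56, a 18 wide handle from -57 to -19; the dark bristle field on top (26 wide, x -10 to +50) brings it to 28 tall; the point is 9 above its underside. x along its length, z up. 40 to 115 g. May be absent.
- pebble_mid (a point): middle of the smooth grey pebble-shaped silicone brush, 74 long (x) x 40 wide (y) x 26 tall; the point is 13 above its underside. x along its length, z up. 40 to 115 g. May be absent.
- clipper_mid (a point): middle of the claw clipper with red handles and a steel nose, 101 long along its x; handles 24 wide and 16 tall from x = -49 to +17, nose 18 wide from +16 to +52; the point is 8 above its underside. x along its length, z up. 40 to 115 g. May be absent.
- canister: closed flip-top plastic canister in mint, 80 across, 118 tall; origin at the centre of its underside; leave alone
- bowl: white ceramic bowl, 110 across, 42 tall; origin at its underside; leave alone
- treats: amber jar with a wooden cap, 56 across, 85 tall, standing on the back of the cabinet; origin at its underside; leave alone
Things that resemble listed ones, but are neither listed nor needed, are in the scene too. Of the things that look like the part that bears pebble_mid, the largest one is meant. Of the things that look like the part that bears brush_mid, take the one that is farthest to the robot's left at the start.

How it is judged:
By the outcome, as a careful person would: the job done as asked, in the order asked, and still so for the second after the job is handed in, with the robot touching nothing.
Of comb, brush, pebble, clipper only 2 to 4 are there at a start; the rules pass over those that are not, and their reading is None.
At some moment in a run one of comb, brush, pebble, clipper may be knocked a few centimetres aside while the robot is not near it.
Once in a run the grip may slacken for a moment while it holds something.
It also fails if it takes over 210 s, if anything falls off the work surface, if the arm or the gripper's body presses on something with over 40 N, if the wrist force passes 120 N, or if a joint passes its speed limit or range.

## Robot

A 7-joint arm with a two-finger parallel gripper is mounted at the origin on the work surface. World frame = base frame: x ahead of the robot, y to its left, z up, the work surface at z = 0. Lengths are in mm, angles in degrees, forces in N, time in s.
With the tool pointing down it reaches from about 425 to 975 mm from the base axis. Payload 16.7 kg.
Tool frame: the origin (TCP) lies midway between the tips of the shut fingers; the grasp point (between the pads) lies 19 mm behind it; z points along the fingers, y is the line along which they close (so a half turn about z gives the same grasp; the last joint's range is limited). The gripper opens to 85 mm and grips with 20 to 120 N. Pads are 22 mm wide; open, the fingers measure 114 mm over their backs; the gripper's body (76 mm by 85 mm) begins 54 mm behind the grasp point. The pads swing forward as they close: fully open they stand 13 mm farther back than shut.
Start: joints at [-72.451, 24.414, 4.234, 92.017, -1.954, 63.644, -3.845], TCP at [297.121, 606.049, 231.302] pointing down, gripper open.
Joint ranges: [-163.25, 163.25], [-28.42, 122.38], [-70.27, 78.77], [12.13, 141.07], [-58.53, 238.53], [9.26, 117.41], [-156.51, 156.51]. Speed limits (degrees/s): [108.29, 108.29, 136.94, 136.94, 172.46, 172.46, 172.46].

## Interface

Orientations are given as [roll, pitch, yaw] about the fixed x, y, z axes, in that order (R = Rz(yaw) Ry(pitch) Rx(roll)).
In Python, from bench import robot, grab_frame, get_calibration gives the robot as it stands. The module is installed in compiled form; this text tells all that it offers.
- The arm moves only by the tool arm_command, never from a script. Its argument "commands" is a list of rows, each a list of 5 numbers: the shift along the tool's x, y, z as a fraction of full scale, then the turn about the tool's z as a fraction of full scale, then the closure, from -1 (fully open) to 1 (shut). In form: [[dx, dy, dz, yaw, gripper], ...]. A call has 1 to 8 rows; each row is the pose to reach, as a shift and turn from the pose commanded when the call began, along the tool's axes at that moment; what a row does not reach only later rows make up. Full scale, the value 1, is 500 mm for a shift and pi/4 rad for a turn. A row lasts 1/12 s, in which the tool goes at most 41.7 mm and 7.16 degrees, less where a joint would pass 70% of its speed; a pose out of reach is approached as far as the arm can. A call with a number of a shift or a turn outside -1 to 1 is refused whole. A call with a gripper value outside its range is refused whole. The fingers move at their own pace and stop on an object; "newtons" is the grip in N (left out, the last holds). Time passes only in rows, so rows that repeat a pose let the fingers close. It gives the time, the measured TCP pose, the force, the opening and the grip force at its end, in the units of the state.
- robot.state(): the state, without advancing time (a new reading comes with each control period).
- grab_frame(name): name is "scene" or "side" or "wrist"; returns the picture (480x640x3 uint8, blue, green, red); there is no depth.
- get_calibration(name): a dict with "fx", "fy", "cx", "cy" (pixels), "R" (3x3) and "t" (3): a world point X has camera coordinates R X + t; the wrist camera has in their place "mount" (4x4, takes a point from camera to tool coordinates, whose origin is the TCP and whose axes are the flange's). Camera axes: x right, y down, z forward; pixel columns grow to the right and rows downward; lengths in mm; the calibration is good to about 2 mm. A picture is of the moment at which its call begins: read the wrist's pose just before it. get_calibration takes no time and is no camera call.
- robot.close_job(): hands the job in; it is judged then, once.
The state is a dict: "clock": time; "q": joint angles; "qd": joint speeds; "joint_torque": joint torques, N m; "ee_pos": TCP position; "eef_rot": TCP orientation; "ft_force": force on the tool from outside, world axes, zero at the start; "wrist_torque": the same for the moment, N m; "opening": finger opening in mm; "gripper_force": force on a finger pad.
Only numpy, scipy, OpenCV 4.12 (cv2) and the standard library are available. Lean on these libraries where they do the work, as an engineer would, in place of code of your own. Each camera call takes 0.05 s, during which the arm holds its last target. There are 200 camera calls.

## Working session

There is one attempt and no reset: what is moved stays moved. The work goes in short steps, Python scripts to look and compute and a tool call to move; the robot and the scene stay as the last step left them, time stands still between calls to the robot, and variables do not carry over. Pictures are saved under pics/ and viewed, at most 14 in all, crops included, and the job is handed in when it is done.

Besides the shell and the picture viewer there is one more tool, called as name([rows], argument=value, ...), one row to a line, values as JSON. arm_command: Moves the arm, as the interface text tells. Shift numbers are shares of 500 mm and turn numbers shares of pi/4 rad, none past 1 either way. Its arguments: {"type":"object","properties":{"commands":{"type":"array"},"newtons":{"type":"number"}},"required":["commands"]}

```bash
mkdir -p pics; ls
python3 - <<'E'
from bench import robot, grab_frame, get_calibration
import cv2
s=robot.state(); print(s)
for n in("scene","side","wrist"):
    cv2.imwrite(f"pics/{n}0.png",grab_frame(n)); print(n,get_calibration(n))
E
```

```text
pics
{'clock': 0.0, 'q': array([-72.45165024,  24.44959692,   4.23164385,  92.052811  ,
        -1.9541929 ,  63.64458829,  -3.84486407]), 'qd': array([ 0.00837195, -0.03618904, -0.05545367,  0.07257955,  0.03528218,
       -0.09239957, -0.02680561]), 'joint_torque': array([ 6.31455423e-04, -9.49838305e+01,  3.76151875e+00, -4.63497484e+01,
        1.93570345e-02,  1.04490490e-02,  7.71598457e-05]), 'ee_pos': array([296.95112515, 605.70476614, 230.60700326]), 'eef_rot': array([-1.79925360e+02,  5.27572809e-03,  1.53883319e+02]), 'ft_force': array([-1.2044671 ,  0.35576127, -0.18246747]), 'wrist_torque': array([-0.02731835, -0.05884742, -0.00888496]), 'gripper_force': 0.0, 'opening': 85.3987762003327}
scene {'fx': 506.45827615185596, 'fy': 506.45827615185596, 'cx': 323.7016907313846, 'cy': 242.59077482165588, 'R': array([[ 0.52047586,  0.85375245,  0.01454747],
       [ 0.65767667, -0.38995945, -0.64450991],
       [-0.544579  ,  0.34501938, -0.76445755]]), 't': array([-255.53534542, -380.40721461, 1588.50991865])}
side {'fx': 471.30623193647943, 'fy': 471.30623193647943, 'cx': 316.6827463947256, 'cy': 247.221755834774, 'R': array([[-0.99391587, -0.10990091, -0.00728228],
       [-0.06712985,  0.6568689 , -0.75101054],
       [ 0.08732024, -0.74595244, -0.66025005]]), 't': array([603.48437865, 152.69267156, 986.13933108])}
wrist {'fx': 333.6664330907867, 'fy': 333.6664330907867, 'cx': 313.17109676617014, 'cy': 238.92208106958196, 'mount': array([[-7.17395499e-04, -9.65938550e-01, -2.58770559e-01,
         6.64650656e+01],
       [ 9.99999503e-01, -8.71999071e-04,  4.82676146e-04,
         8.54206547e-01],
       [-6.91883184e-04, -2.58770085e-01,  9.65938696e-01,
        -1.42824095e+02],
       [ 0.00000000e+00,  0.00000000e+00,  0.00000000e+00,
         1.00000000e+00]])}
```

View pics/scene0.png

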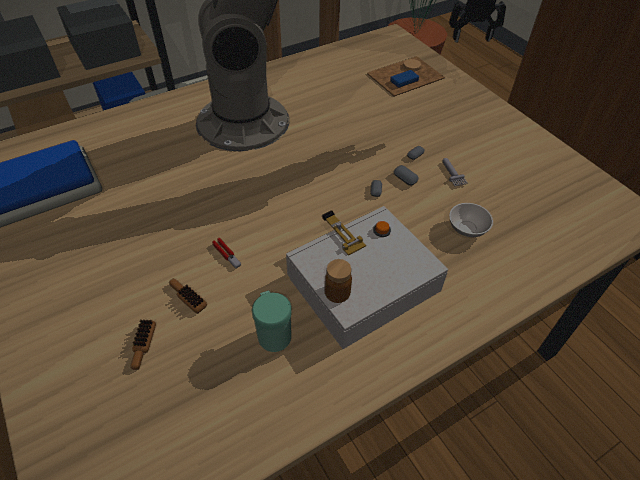

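View pics/side0.png

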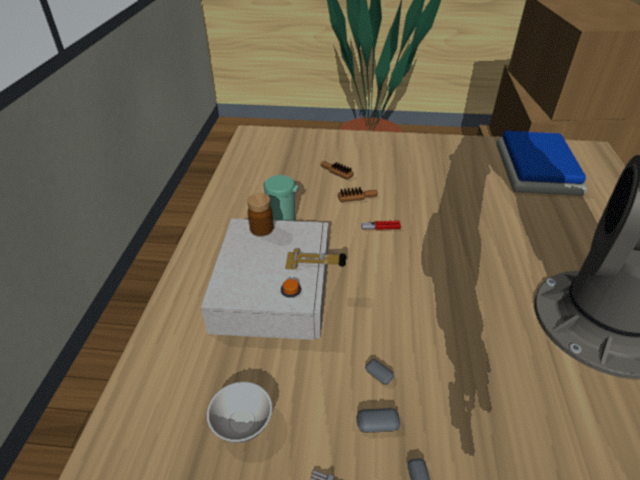

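The scene picture shows these candidates:
- Brushes at (187,295) and (143,343).
- Pebbles at (376,188), (405,175, the largest) and (416,153).
- Comb at (453,172), clipper at (226,253).
- Hasp bar at (329,215), button at (382,229).

The side view agrees, with the hasp bar at (343,260) and the button at (290,288).

```bash
cat > h.py <<'E'
from bench import robot, grab_frame, get_calibration
import numpy as np, cv2
from scipy.spatial.transform import Rotation as Ro
def cam(n,s=None):
    c=get_calibration(n)
    if n!="wrist": return c,c["R"],c["t"]
    s=s or robot.state(); M=np.eye(4)
    M[:3,:3]=Ro.from_euler("xyz",s["eef_rot"],degrees=True).as_matrix(); M[:3,3]=s["ee_pos"]
    T=np.linalg.inv(M@c["mount"]); return c,T[:3,:3],T[:3,3]
def ray(n,u,v,s=None):
    c,R,t=cam(n,s); d=R.T@[(u-c["cx"])/c["fx"],(v-c["cy"])/c["fy"],1]; return -R.T@t,d/np.linalg.norm(d)
def at(n,u,v,z,s=None):
    o,d=ray(n,u,v,s); return (o+d*(z-o[2])/d[2]).round(1)
def proj(n,X,s=None):
    c,R,t=cam(n,s); p=R@np.asarray(X,float)+t; return np.round([c["fx"]*p[0]/p[2]+c["cx"],c["fy"]*p[1]/p[2]+c["cy"]],1)
def look(name,n="wrist",box=None,k=1):
    s=robot.state(); im=grab_frame(n); cv2.imwrite(f"pics/{name}_raw.png",im)
    np.save(f"pics/{name}.npy",np.r_[s["ee_pos"],s["eef_rot"]])
    if box: im=im[box[1]:box[3],box[0]:box[2]]
    cv2.imwrite(f"pics/{name}.png",cv2.resize(im,None,fx=k,fy=k,interpolation=2)); return s
def saved(name):
    a=np.load(f"pics/{name}.npy"); return dict(ee_pos=a[:3],eef_rot=a[3:])
def go(x,y,z,yaw=None):
    "shares for a target from the present pose"
    s=robot.state(); R=Ro.from_euler("xyz",s["eef_rot"],degrees=True).as_matrix()
    d=R.T@(np.array([x,y,z])-s["ee_pos"])/500
    t=0 if yaw is None else -((yaw-s["eef_rot"][2]+90)%180-90)/45
    print("d",d.round(4),"turn",round(t,4),"mm",np.linalg.norm(d)*500)
E
python3 - <<'E'
from h import *
for nm,sc,si,z in [("brushA",(187,295),(357,194),9),("brushB",(143,343),(337,170),9),("pebA",(405,175),(378,420),13),("pebB",(376,188),(379,371),10),("pebC",(416,153),(418,470),10),
 ("comb",(453,172),None,8),("clip",(226,253),(381,225),8),("bar",(329,215),(343,260),94),("button",(382,229),(290,287),102),
 ("fR",(288,259),(327,223),84),("fL",(384,210),(320,330),84),("bL",(445,267),(208,310),84),("bR",(350,330),(233,222),84),("canister",(273,345),None,0),("bowl",(470,228),None,0)]:
    print(nm,at("scene",*sc,z),at("side",*si,z) if si else "")
im=cv2.imread("pics/scene0.png")
a=cv2.resize(im[190:290,280:400],None,fx=5,fy=5,interpolation=2)
b=cv2.resize(im[140:215,355:475],None,fx=0,fy=0,dsize=(400,250),interpolation=2)
c=cv2.resize(im[230:380,120:260],(200,214),interpolation=2)
cv2.imwrite("pics/c0.png",a[:,:,:]); 
d=np.zeros((250,800,3),np.uint8); d[:,:400]=b; d[:214,400:600]=c; d[:200,600:]=cv2.resize(cv2.imread("pics/side0.png")[230:310,275:355],(200,200),interpolation=2)
o=np.zeros((590,800,3),np.uint8); o[:340,:408]=cv2.resize(a,(408,340)); o[340:]=d
cv2.imwrite("pics/c1.png",o)
E
```

```text
brushA [ 536.1 -392.6    9. ] [ 537.  -394.4    9. ]
brushB [ 603.9 -517.9    9. ] [ 602.5 -513.8    9. ]
pebA [469.1 280.   13. ] [470.1 281.7  13. ]
pebB [468.3 181.6  10. ] [469.3 181.   10. ]
pebC [406.8 368.4  10. ] [405.8 358.4  10. ]
comb [524.3 409.6   8. ] 
clip [ 467.6 -265.2    8. ] [ 469.  -262.8    8. ]
bar [555.3 -26.   94. ] [553.7 -27.4  94. ]
button [661.4  51.8 102. ] [651.4  69.4 102. ]
fR [ 615.3 -170.6   84. ] [ 600.1 -161.4   84. ]
fL [601.3 103.2  84. ] [583.3 154.8  84. ]
bL [812.6 117.4  84. ] [802.2 129.   84. ]
bR [ 837.8 -151.1   84. ] [ 820.5 -142.9   84. ]
canister [ 744.9 -282.1    0. ] 
bowl [706.3 312.6   0. ] Traceback (most recent call last):
  File "<stdin>", line 8, in <module>
cv2.error: OpenCV(4.12.0) :-1: error: (-5:Bad argument) in function 'resize'
> Overload resolution failed:
>  - argument for resize() given by name ('dsize') and position (2)
>  - argument for resize() given by name ('dsize') and position (2)
```

Both views put the chosen brush (A) at y ≈ -393, which is farther left than B (-516). The bar agrees at about (554.5, -26.7). I'll make the crop now and start moving toward the cabinet.

Run:
```python
from h import *
im=cv2.imread("pics/scene0.png")
o=np.zeros((600,800,3),np.uint8)
o[:400,:480]=cv2.resize(im[190:290,280:400],(480,400),interpolation=2)
o[:320,480:]=cv2.resize(cv2.imread("pics/side0.png")[235:315,275:355],(320,320),interpolation=2)
o[400:,:320]=cv2.resize(im[140:215,355:475],(320,200),interpolation=2)
o[400:,480:667]=cv2.resize(im[230:380,120:260],(187,200),interpolation=2)
cv2.imwrite("pics/c1.png",o)
go(560,-20,280,0)
```

```text
d [-1.0233 -0.8924 -0.0975] turn -0.5803 mm 680.6241595375518
```

View pics/c1.png

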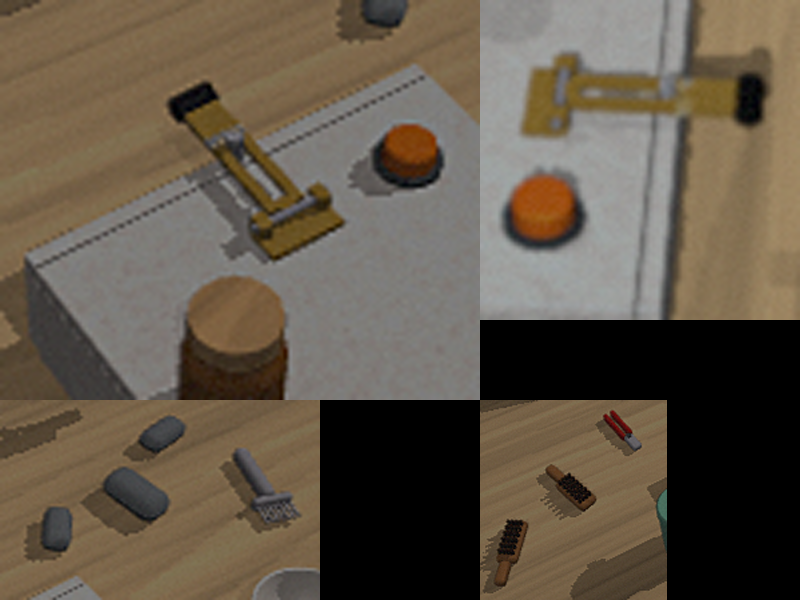

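Close crop (scale 4):
- The bar is at scene (328,215) and the hinge at (352.5,242).
- The button top is at (382.7,224.5).
- The largest pebble, the comb, and the right brush (A) are confirmed.

arm_command([
  [-0.5,-0.43,-0.12,0,-1],
  [-0.5,-0.43,-0.12,0,-1],
  [-0.5,-0.43,-0.12,0,-1],
  [-0.5,-0.43,-0.12,0,-1],
  [-0.5,-0.43,-0.12,0,-1],
  [-0.5,-0.43,-0.12,0,-1],
  [-0.5,-0.43,-0.12,0,-1],
  [-0.5,-0.43,-0.12,0,-1],
], newtons=40)

```text
clock: 0.82
ee_pos: [426.5, 302.5, 291.3]
eef_rot: [180.0, -0.0, 153.9]
ft_force: [1.0, 1.6, 0.7]
opening: 85.6
gripper_force: 0.0
```

arm_command([
  [-0.52,-0.46,0,-0.58,-1],
  [-0.52,-0.46,0,-0.58,-1],
  [-0.52,-0.46,0,-0.58,-1],
  [-0.52,-0.46,0,-0.58,-1],
  [-0.52,-0.46,0,-0.58,-1],
  [-0.52,-0.46,0,-0.58,-1],
  [-0.52,-0.46,0,-0.58,-1],
  [-0.52,-0.46,0,-0.58,-1],
])

```text
clock: 1.48
ee_pos: [544.2, 17.1, 291.1]
eef_rot: [180.0, 0.0, 180.0]
ft_force: [1.0, 0.3, -0.1]
opening: 85.0
gripper_force: 0.0
```

Run:
```python
from h import *
print(at("scene",382.7,224.5,102),at("side",290,284.2,102))
print(at("scene",328.2,215.2,94),at("side",342,259.5,94))
print(at("scene",352.5,242,97),at("side",296,259,97))
print(at("scene",287,253.8,84),at("scene",383.8,207,84))
s=look("w1"); print(s["ee_pos"],s["eef_rot"],s["clock"])
```

```text
[650.8  61.4 102. ] [652.5  61.9 102. ]
[554.8 -28.   94. ] [555.9 -28.7  94. ]
[656.1 -25.9  97. ] [652.2 -17.2  97. ]
[ 601.1 -165.3   84. ] [592.8 108.7  84. ]
[544.19051721  17.13646021 291.14290093] [1.79989609e+02 1.51022537e-02 1.79994669e+02] 1.4833
```

View pics/w1.png

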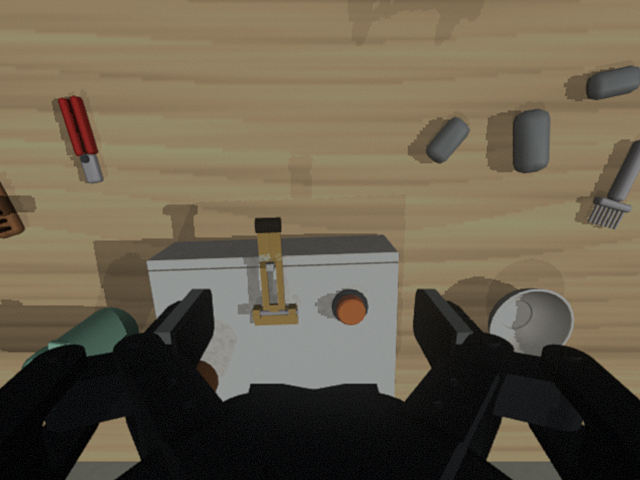

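The wrist view shows:
- Bar (268,226), hinge (274,314) and button (351,310).
- Front top edge from about (149,262) to (397,250).
- Clipper (80,140), pebble (532,140) and the comb head (610,205).

Run:
```python
from h import *
s=saved("w1")
for n,u,v,z in [("bar",268,226,94+6),("hinge",274,314,96),("button",351,310,102),("fR",149,262,84),("fL",397,250,84),("clipA",72,100,10),("clipB",93,181,8),("pebTop",533,112,13),("pebBot",531,170,13),("combhead",611,203,8),("combend",640,150,8)]:
    print(n,at("wrist",u,v,z,s))
```

```text
bar [554.1 -27.7 100. ]
hinge [655.6 -25.2  96. ]
button [647.8  59.8 102. ]
fR [ 598.4 -163.    84. ]
fL [584.8 110.4  84. ]
clipA [ 421.6 -266.5   10. ]
clipB [ 516.5 -259.2    8. ]
pebTop [435.6 279.4  13. ]
pebBot [503.1 288.4  13. ]
combhead [545.1 401.6   8. ]
combend [479.3 422.2   8. ]
```

arm_command([
  [-0.02,-0.09,0.28,-0.05,0],
  [-0.02,-0.09,0.28,-0.05,0],
  [-0.02,-0.09,0.28,-0.05,0],
  [-0.02,-0.09,0.28,-0.05,0],
  [-0.02,-0.09,0.28,-0.05,0],
  [-0.02,-0.09,0.28,-0.05,0],
  [-0.02,-0.09,0.28,-0.05,0],
  [-0.02,-0.09,0.28,-0.05,0],
])

```text
clock: 2.2
ee_pos: [555.0, -25.0, 152.9]
eef_rot: [180.0, 0.2, -177.7]
ft_force: [0.3, -0.4, 0.5]
opening: 42.7
gripper_force: 0.0
```

Run:
```python
from h import *
print(at("scene",338,298,84),at("side",260,230,84))
go(554.5,-28,77,-177.7)
look("w2",box=(160,120,480,360),k=2)
```

```text
[ 760.5 -130.5   84. ] [ 751.2 -120.    84. ]
d [ 0.0016 -0.006   0.1518] turn -0.0004 mm 75.94674826705707
```

View pics/w2.png

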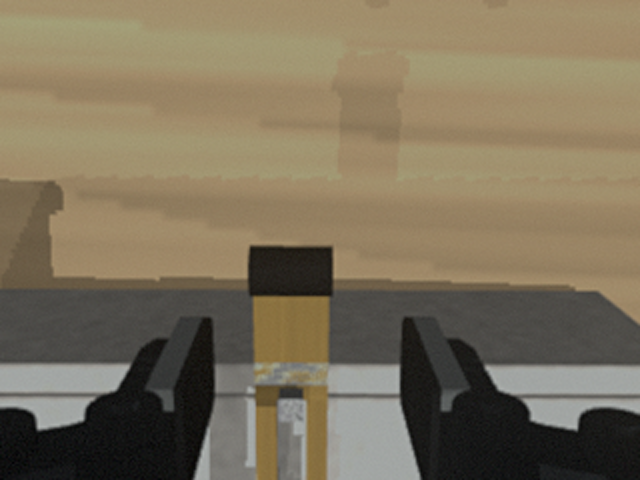

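The bar sits about 4 mm to the left of the fingers' middle in the picture, which matches the plan. I'll go down and close.

arm_command([
  [0.002,-0.008,0.08,0,0],
  [0.002,-0.008,0.15,0,0],
  [0.002,-0.008,0.15,0,0],
  [0.002,-0.008,0.15,0,0.6],
  [0.002,-0.008,0.15,0,0.6],
  [0.002,-0.008,0.15,0,0.6],
  [0.002,-0.008,0.15,0,0.6],
  [0.002,-0.008,0.15,0,0.6],
], newtons=30)

```text
clock: 2.92
ee_pos: [553.6, -30.0, 77.6]
eef_rot: [180.0, 0.1, -177.8]
ft_force: [-3.9, -2.8, 0.1]
opening: 25.6
gripper_force: 34.1
```

Run:
```python
from h import *
s=robot.state();print(s["ee_pos"],s["opening"],s["gripper_force"],s["ft_force"])
# arc rows
for th in np.arange(.2,1.85,.2).tolist()+[1.72,1.75]:
    print(round(th,2),(np.array([-100*(1-np.cos(th)),100*np.sin(th)])/500).round(3))
```

```text
[553.57288141 -30.0448492   77.62687349] 25.594872482064076 34.07400190830231 [-3.94154466 -2.84550644  0.12324535]
0.2 [-0.004  0.04 ]
0.4 [-0.016  0.078]
0.6 [-0.035  0.113]
0.8 [-0.061  0.143]
1.0 [-0.092  0.168]
1.2 [-0.128  0.186]
1.4 [-0.166  0.197]
1.6 [-0.206  0.2  ]
1.8 [-0.245  0.195]
1.72 [-0.23   0.198]
1.75 [-0.236  0.197]
```

arm_command([
  [-0.001,0,-0.02,0,0.7],
  [-0.004,0,-0.04,0,0.7],
  [-0.009,0,-0.059,0,0.7],
  [-0.016,0,-0.078,0,0.7],
  [-0.025,0,-0.096,0,0.7],
  [-0.035,0,-0.113,0,0.7],
  [-0.047,0,-0.129,0,0.7],
  [-0.061,0,-0.143,0,0.7],
], newtons=40)

```text
clock: 3.58
ee_pos: [583.6, -28.9, 148.4]
eef_rot: [-180.0, -0.1, -177.8]
ft_force: [-3.5, -4.6, -2.7]
opening: 25.2
gripper_force: 39.9
```

arm_command([
  [-0.015,0,-0.014,0,0.7],
  [-0.031,0,-0.025,0,0.7],
  [-0.049,0,-0.035,0,0.7],
  [-0.067,0,-0.043,0,0.7],
  [-0.086,0,-0.05,0,0.7],
  [-0.105,0,-0.054,0,0.7],
  [-0.125,0,-0.056,0,0.7],
  [-0.145,0,-0.057,0,0.7],
])

```text
clock: 4.25
ee_pos: [656.9, -26.2, 177.0]
eef_rot: [-180.0, 0.0, -177.8]
ft_force: [-3.4, -4.7, 1.4]
opening: 24.9
gripper_force: 39.1
```

arm_command([
  [-0.015,0,0.001,0,0.7],
  [-0.028,0,0.003,0,0.7],
  [-0.03,0,0.003,0,0.7],
  [-0.03,0,0.003,0,0.0],
  [-0.03,0,0.003,0,0.0],
  [-0.03,0,0.003,0,0.0],
  [-0.03,0,-0.05,0,0.0],
  [-0.03,0,-0.1,0,0.0],
])

```text
clock: 4.92
ee_pos: [670.2, -24.8, 225.7]
eef_rot: [180.0, -0.2, -177.7]
ft_force: [0.4, -0.3, 1.1]
opening: 42.7
gripper_force: 0.0
```

Run:
```python
from h import *
go(650,60.5,120,-177.7)
look("w3")
```

```text
d [0.033  0.172  0.2114] turn -0.001 mm 137.2644088764647
```

View pics/w3.png

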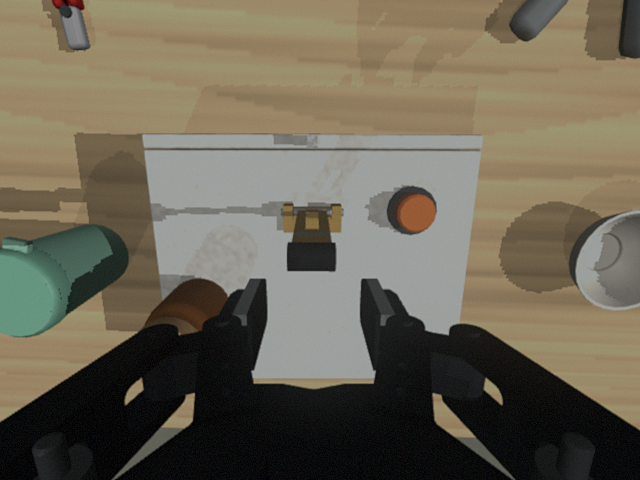

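The hasp is standing up and back: bar at (311,257), catch free at (295,140). The button is at (413,212).

Run:
```python
from h import *
s=saved("w3"); b=at("wrist",413,211,102,s);print(b, at("wrist",295,140,104,s), at("wrist",145,136,84,s),at("wrist",481,137,84,s)); go(*b[:2],115,-177.7)
```

```text
[648.9  56.7 102. ] [597.5 -40.  104. ] [ 598.6 -163.4   84. ] [588.8 110.7  84. ]
d [0.0422 0.1654 0.2335] turn -0.0014 mm 144.5978421003873
```

arm_command([
  [0.02,0.08,0,0,1],
  [0.04,0.17,0,0,1],
  [0.04,0.17,0.06,0,1],
  [0.04,0.17,0.12,0,1],
  [0.04,0.17,0.18,0,1],
  [0.04,0.17,0.23,0,1],
  [0.04,0.17,0.23,0,1],
  [0.04,0.17,0.23,0,1],
])

```text
clock: 5.63
ee_pos: [647.2, 59.0, 110.6]
eef_rot: [-180.0, -0.1, -177.8]
ft_force: [0.2, -0.1, 1.4]
opening: 0.1
gripper_force: 0.0
```

arm_command([
  [0,0,0.01,0,1],
  [0,0,0.02,0,1],
  [0,0,0.03,0,1],
  [0,0,0.036,0,1],
  [0,0,0.04,0,1],
  [0,0,0.043,0,1],
  [0,0,0.043,0,1],
  [0,0,0.043,0,1],
])

```text
clock: 6.3
ee_pos: [648.9, 59.0, 92.6]
eef_rot: [179.9, 0.2, -177.8]
ft_force: [-11.4, -0.2, 40.1]
opening: -0.3
gripper_force: 20.2
```

arm_command([
  [0,0,-0.06,0,1],
  [0,0,-0.14,0,0],
  [0,0,-0.2,0,-0.6],
  [0.08,0.08,-0.2,0,-0.6],
  [0.16,0.16,-0.2,0,-0.6],
  [0.2,0.24,-0.2,0,-0.6],
  [0.28,0.32,-0.2,0,-0.6],
  [0.3,0.4,-0.2,0,-0.6],
])

```text
clock: 6.97
ee_pos: [510.0, 215.6, 189.7]
eef_rot: [180.0, -0.0, -177.8]
ft_force: [1.5, 0.7, -0.1]
opening: 68.4
gripper_force: 0.0
```

Run:
```python
from h import *
im=grab_frame("scene"); o=np.zeros((600,800,3),np.uint8)
o[:300,:]=cv2.resize(im[150:300,120:520],(800,300))
s=robot.state();np.save("pics/w4.npy",np.r_[s["ee_pos"],s["eef_rot"]])
w=grab_frame("wrist"); o[300:,:400]=cv2.resize(w,(400,300)); o[300:,400:]=cv2.resize(grab_frame("side"),(400,300))
cv2.imwrite("pics/c2.png",o);print(s["ee_pos"],s["eef_rot"])
```

```text
[506.20930721 224.18302472 189.43300708] [ 1.79836363e+02 -1.28413475e-01 -1.77355529e+02]
```

View pics/c2.png

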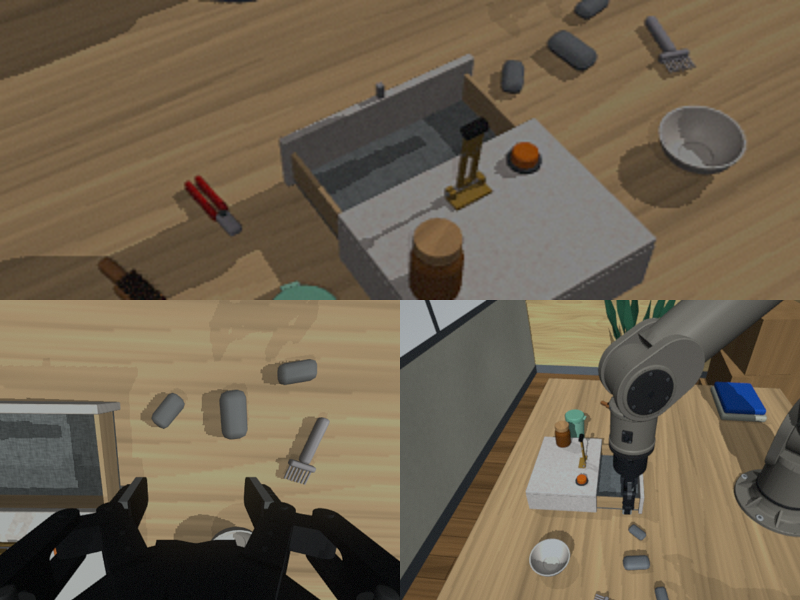

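The drawer is out and the hasp is up. In the wrist view the pebble is at (373,182), and the comb handle runs (515,190) to (482,267). Drawer-floor centre should be about (536,-28).

Run:
```python
from h import *
s=saved("w4")
a,b=at("wrist",371,146,20,s),at("wrist",376,219,10,s); c=at("wrist",373,182,18,s)
print(a,b,c,np.degrees(np.arctan2(b[1]-a[1],b[0]-a[0])))
for p in[(515,190),(482,267),(469,285)]: print(at("wrist",*p,8,s))
# drawer inner floor/side wall top corners for check: wall top z=62
for p in[(116,405-300),(100,413-300)]: print("drawer",at("wrist",p[0]*1.6,p[1]*1.6,84 if p[0]==116 else 62,s))
s=robot.state();print(s["ee_pos"]);go(c[0],c[1],60,8)
```

```text
[434.5 275.1  20. ] [503.2 287.9  10. ] [466.7 280.2  18. ] 10.554180169839961
[469.  420.5   8. ]
[548.9 402.3   8. ]
[569.3 392.2   8. ]
drawer [457.3 130.7  84. ]
drawer [469.8 101.6  62. ]
[510.30124301 218.63647537 189.68660259]
d [0.0815 0.1266 0.2596] turn -0.1209 mm 150.03249930705834
```

arm_command([
  [0.04,0.06,0.05,-0.15,-0.6],
  [0.078,0.127,0.12,-0.15,-0.6],
  [0.078,0.127,0.2,-0.15,-0.6],
  [0.078,0.127,0.27,-0.15,-0.6],
  [0.078,0.127,0.34,-0.15,-0.6],
  [0.078,0.127,0.373,-0.15,-0.6],
  [0.078,0.127,0.373,-0.15,-0.6],
  [0.078,0.127,0.373,-0.15,-0.6],
])

```text
clock: 7.78
ee_pos: [471.1, 276.1, 2.7]
eef_rot: [-179.9, -0.1, -171.1]
ft_force: [0.4, 0.6, 0.9]
opening: 68.4
gripper_force: 0.0
```

arm_command([
  [0,0,0,0,0.5],
  [0,0,0,0,0.5],
  [0,0,0,0,0.5],
  [0,0,0,0,0.5],
  [0,0,-0.02,0,0.5],
  [0,0,-0.06,0,0.5],
], newtons=45)

```text
clock: 8.28
ee_pos: [470.1, 276.8, 33.2]
eef_rot: [-180.0, -0.1, -171.0]
ft_force: [0.5, -0.0, -0.8]
opening: 39.1
gripper_force: 46.0
```

arm_command([
  [0,0,-0.08,0,0.5],
  [0,-0.04,-0.154,0.15,0.5],
  [-0.01,-0.11,-0.154,0.153,0.5],
  [-0.02,-0.18,-0.154,0.153,0.5],
  [-0.03,-0.25,-0.154,0.153,0.5],
  [-0.04,-0.32,-0.154,0.153,0.5],
  [-0.054,-0.39,-0.154,0.153,0.5],
  [-0.054,-0.465,-0.154,0.153,0.5],
])

```text
clock: 8.95
ee_pos: [535.1, 50.9, 111.7]
eef_rot: [179.9, 0.1, -177.9]
ft_force: [1.2, 0.8, -0.5]
opening: 38.9
gripper_force: 46.2
```

Run:
```python
from h import *
s=look("w5"); print(s["ee_pos"],s["opening"]); s=robot.state(); print(s["ee_pos"]); go(533.1,51.5,20.5,-177.9)
C=np.array([536,-28.4]);a=np.radians(2.1)
for x,y in [(70,125),(-70,125)]: print(proj("wrist",[*(C+[x*np.cos(a)-y*np.sin(a),x*np.sin(a)+y*np.cos(a)]),62],saved("w5")))
```

```text
[535.06761624  50.85592941 111.7280709 ] 38.9006804687483
[535.30443674  42.36012383 111.93794148]
d [0.0044 0.0188 0.1828] turn -0.0086 mm 91.92004144859516
[380.2 358.7]
[393.5 137.9]
```

View pics/w5.png

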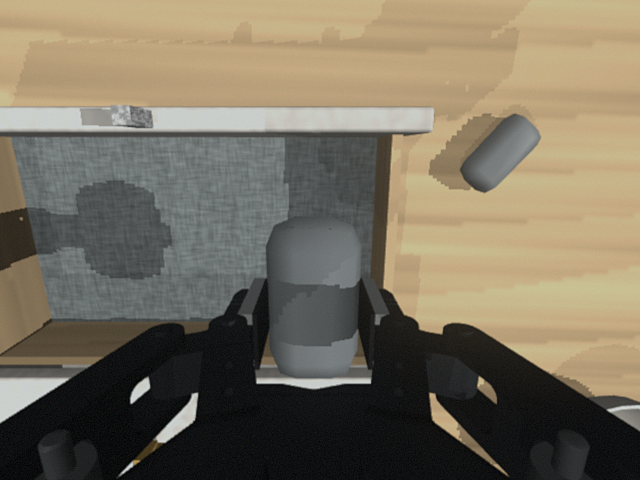

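The drawer's inner left wall lies where predicted (393,138), and the pebble is held straight. I'll lower and release it.

arm_command([
  [0,0,0,0,0.5],
  [0,0,0.02,0,0.5],
  [0,0,0.08,0,0.5],
  [0,0,0.13,0,0.5],
  [0,0,0.165,0,0.5],
  [0,0,0.18,0,0.5],
  [0,0,0.18,0,0.5],
  [0,0,0.18,0,0.5],
])

```text
clock: 9.67
ee_pos: [533.8, 53.1, 20.0]
eef_rot: [180.0, 0.0, -177.8]
ft_force: [-0.8, -0.1, -0.3]
opening: 38.8
gripper_force: 49.1
```

arm_command([
  [0,0,0,0,-0.15],
  [0,0,0,0,-0.15],
  [0,0,0,0,-0.15],
  [0,0,-0.05,0,-0.15],
  [0,0,-0.13,0,-0.15],
  [0,0,-0.21,0,-0.15],
  [0,0,-0.28,0,-0.15],
  [0,0,-0.28,0,-0.15],
])

```text
clock: 10.33
ee_pos: [536.7, 52.2, 166.4]
eef_rot: [179.9, 0.5, -177.9]
ft_force: [2.0, 0.5, -0.0]
opening: 49.4
gripper_force: 0.0
```

Run:
```python
from h import *
s=robot.state(); print(s["ee_pos"],s["opening"]); go(505,412,160,-13+180)
```

```text
[536.69225446  52.19756849 166.4217384 ] 49.41500262165461
d [0.0375 0.7214 0.0144] turn 0.3348 mm 361.2525812182236
```

arm_command([
  [0,0.06,0,0.1,-0.1],
  [0.01,0.14,0,0.2,-0.1],
  [0.02,0.22,0,0.33,-0.1],
  [0.03,0.3,0,0.33,-0.1],
  [0.03,0.38,0,0.33,-0.1],
  [0.03,0.46,0,0.33,-0.1],
  [0.03,0.54,0,0.33,-0.1],
  [0.03,0.62,0,0.33,-0.1],
])

```text
clock: 11.0
ee_pos: [506.7, 363.3, 160.2]
eef_rot: [180.0, -0.0, 167.3]
ft_force: [1.4, -0.7, -0.0]
opening: 47.1
gripper_force: 0.0
```

arm_command([
  [0,0.05,0,0,-0.1],
  [0,0.05,0,0,-0.1],
  [0,0.05,0,0,-0.1],
  [0,0.05,0,0,-0.1],
])

```text
clock: 11.33
ee_pos: [512.8, 384.8, 159.8]
eef_rot: [-180.0, -0.0, 167.2]
ft_force: [0.2, -0.8, 0.8]
opening: 47.1
gripper_force: 0.0
```

Run:
```python
from h import *
im=grab_frame("scene"); s=look("w6"); w=cv2.imread("pics/w6_raw.png")
o=np.zeros((480,800,3),np.uint8); o[:,:480]=w[:,160:]; o[:240,480:]=im[150:390,120:440]
cv2.imwrite("pics/c3.png",o); print(s["ee_pos"],s["eef_rot"])
```

```text
[513.02237143 384.30727805 159.95880545] [-1.79966455e+02 -1.63767463e-03  1.67186085e+02]
```

View pics/c3.png

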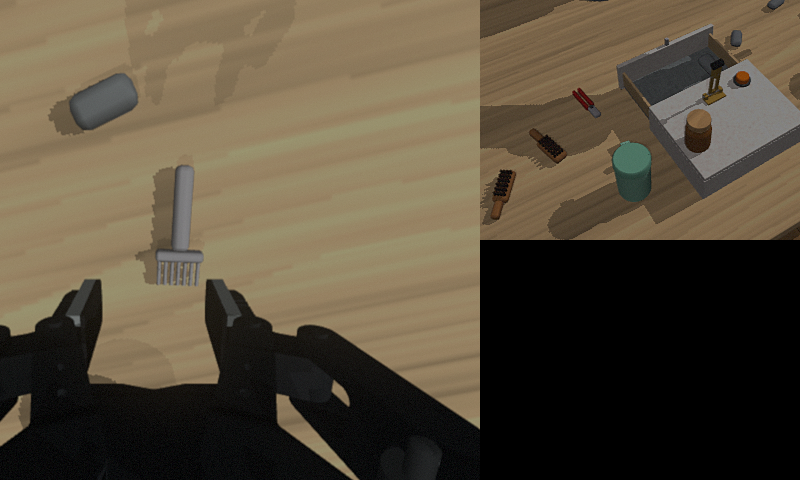

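Comb in the wrist picture: handle end (344,166), head (340,256).

Run:
```python
from h import *
s=saved("w6"); a=at("wrist",344,168,8,s);b=at("wrist",340,256,8,s); t=at("wrist",338,285,4,s); print(a,b,t)
an=np.degrees(np.arctan2(*(t-a)[1::-1]));print(an,np.linalg.norm((b-a)[:2]))
p=a+(b-a)/np.linalg.norm(b-a)*45; print(p); go(p[0],p[1],2,an)
```

```text
[469.7 422.7   8. ] [547.3 403.2   8. ] [576.9 395.4   4. ]
-14.287484039225419 80.01256151380228
[513.3431472  411.73297203   8.        ]
d [0.0118 0.054  0.3161] turn 0.0322 mm 160.4710140981192
```

arm_command([
  [0.012,0.054,0.04,0.03,-0.1],
  [0.012,0.054,0.11,0.03,-0.1],
  [0.012,0.054,0.18,0.03,-0.1],
  [0.012,0.054,0.25,0.03,-0.1],
  [0.012,0.054,0.3,0.03,-0.1],
  [0.012,0.054,0.314,0.03,-0.1],
  [0.012,0.054,0.314,0.03,-0.1],
  [0.012,0.054,0.314,0.03,-0.1],
])

```text
clock: 12.1
ee_pos: [513.9, 412.8, 4.2]
eef_rot: [180.0, 0.0, 165.8]
ft_force: [1.1, 0.4, 1.0]
opening: 46.9
gripper_force: 0.0
```

arm_command([
  [0,0,0,0,0.9],
  [0,0,0,0,0.9],
  [0,0,0,0,0.9],
  [0,0,0,0,0.9],
  [0,0,-0.03,0,0.9],
  [0,0,-0.1,0,0.9],
  [0,0,-0.18,0,0.9],
  [0,0,-0.22,0,0.9],
])

```text
clock: 12.77
ee_pos: [514.5, 413.8, 118.7]
eef_rot: [179.8, 0.1, 165.9]
ft_force: [1.3, -0.3, -0.2]
opening: 14.6
gripper_force: 44.6
```

Run:
```python
from h import *
s=robot.state(); print(s["ee_pos"],s["opening"])
C=np.array([536,-28.4]);a=np.radians(2.1)
x,y=-10,-92;p=C+[x*np.cos(a)-y*np.sin(a),x*np.sin(a)+y*np.cos(a)];print(p);go(*p,115,2.1)
```

```text
[514.46373314 413.83802498 118.68048964] 14.553588889497346
[ 529.37793726 -120.70464931]
d [-0.2901 -1.0294  0.0039] turn -0.3609 mm 534.7633589993818
```

arm_command([
  [-0.01,-0.06,-0.01,0,0.9],
  [-0.03,-0.14,-0.01,0,0.9],
  [-0.05,-0.22,-0.01,0,0.9],
  [-0.07,-0.3,-0.01,0,0.9],
  [-0.1,-0.38,-0.01,0,0.9],
  [-0.12,-0.46,-0.01,0,0.9],
  [-0.15,-0.53,-0.01,0,0.9],
  [-0.15,-0.53,-0.01,0,0.9],
])

```text
clock: 13.43
ee_pos: [522.1, 129.8, 119.8]
eef_rot: [-180.0, 0.1, 165.4]
ft_force: [-0.1, -1.2, -0.7]
opening: 14.7
gripper_force: 49.9
```

arm_command([
  [-0.02,-0.06,0,-0.15,0.9],
  [-0.04,-0.13,0,-0.3,0.9],
  [-0.06,-0.21,0,-0.36,0.9],
  [-0.08,-0.29,0,-0.36,0.9],
  [-0.1,-0.37,0,-0.36,0.9],
  [-0.12,-0.44,0,-0.36,0.9],
  [-0.14,-0.5,0,-0.36,0.9],
  [-0.14,-0.5,0,-0.36,0.9],
])

```text
clock: 14.1
ee_pos: [528.1, -128.6, 119.8]
eef_rot: [-179.9, 0.1, -178.3]
ft_force: [-1.4, 0.4, -1.0]
opening: 14.8
gripper_force: 49.9
```

arm_command([
  [0,0,0,0,0.9],
  [0,0,0,0,0.9],
  [0,0,0,0,0.9],
])

```text
clock: 14.35
ee_pos: [528.4, -120.5, 118.5]
eef_rot: [180.0, 0.0, -177.8]
ft_force: [-0.4, -0.8, -0.6]
opening: 14.5
gripper_force: 49.9
```

Run:
```python
from h import *
s=look("w7"); print(s["ee_pos"],s["opening"],s["eef_rot"])
go(529.4,-120.7,20.5,2.1)
```

```text
[ 528.41648539 -120.50857264  118.54366617] 14.45191021154263 [ 1.79969978e+02  3.48393922e-02 -1.77819666e+02]
d [-0.0019 -0.0008  0.1958] turn 0.0022 mm 97.92347975917463
```

View pics/w7.png

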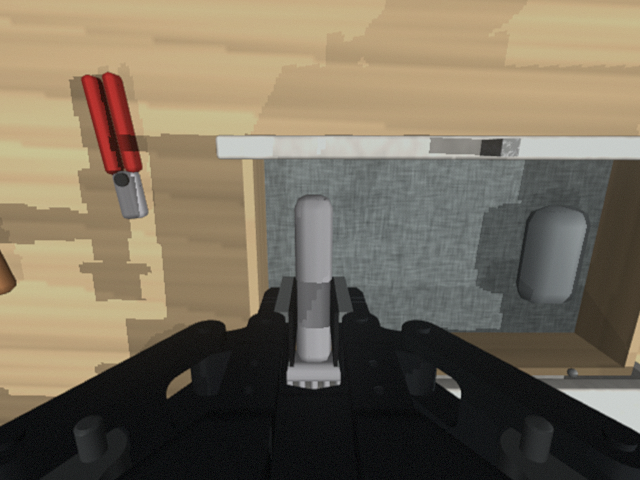

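The comb is held straight with the pebble flat at (552,255), and the right wall is clear. The clipper runs from (100,76) to (133,215).

arm_command([
  [-0.002,0,0.04,0,0.9],
  [-0.002,0,0.1,0,0.9],
  [-0.002,0,0.15,0,0.9],
  [-0.002,0,0.185,0,0.9],
  [-0.002,0,0.196,0,0.9],
  [-0.002,0,0.196,0,0.9],
  [-0.002,0,0.196,0,0.9],
  [-0.002,0,0.196,0,0.9],
])

```text
clock: 15.07
ee_pos: [529.7, -120.7, 20.4]
eef_rot: [180.0, 0.0, -177.8]
ft_force: [1.3, 1.2, 2.2]
opening: 14.1
gripper_force: 51.1
```

arm_command([
  [0,0,0,0,0.4],
  [0,0,0,0,0.4],
  [0,0,0,0,0.4],
  [0,0,-0.04,0,0.4],
  [0,0,-0.11,0,0.4],
  [0,0,-0.19,0,0.4],
  [0,0,-0.24,0,0],
  [0,0,-0.24,0,0],
])

```text
clock: 15.73
ee_pos: [531.5, -122.2, 145.0]
eef_rot: [-180.0, 0.4, -177.9]
ft_force: [1.2, 0.1, -0.6]
opening: 42.3
gripper_force: 0.0
```

Run:
```python
from h import *
s=saved("w7"); a=at("wrist",100,77,12,s);b=at("wrist",133,215,8,s);print(a,b,np.linalg.norm((b-a)[:2]),np.degrees(np.arctan2(*(b-a)[1::-1])))
s=robot.state();print(s["ee_pos"],s["opening"]); go(475,-262,150,5)
```

```text
[ 420.2 -269.    12. ] [ 516.5 -258.5    8. ] 96.87073861595152 6.222621911923487
[ 531.49904923 -122.24899682  144.9616653 ] 42.337758808681286
d [ 0.1229 -0.2752 -0.0108] turn -0.0651 mm 150.82397114259498
```

arm_command([
  [0.04,-0.07,0,-0.09,-0.1],
  [0.08,-0.14,0,-0.09,-0.1],
  [0.11,-0.21,0,-0.09,-0.1],
  [0.141,-0.279,0,-0.09,-0.1],
  [0.141,-0.279,0.04,-0.09,-0.1],
  [0.141,-0.279,0.04,-0.09,-0.1],
])

```text
clock: 16.23
ee_pos: [461.5, -265.2, 117.9]
eef_rot: [180.0, -0.1, -174.1]
ft_force: [-1.1, 0.8, -1.2]
opening: 46.9
gripper_force: 0.0
```

Run:
```python
from h import *
s=look("w8",box=(160,60,480,300),k=2); print(s["ee_pos"],s["opening"],s["eef_rot"])
go(466,-264,2.5,6)
```

```text
[ 461.47637379 -265.15365075  117.9085663 ] 46.93927328774333 [ 1.79964166e+02 -1.46118394e-01 -1.74075154e+02]
d [-0.0077 -0.001   0.2327] turn 0.0008 mm 116.3984979139615
```

View pics/w8.png

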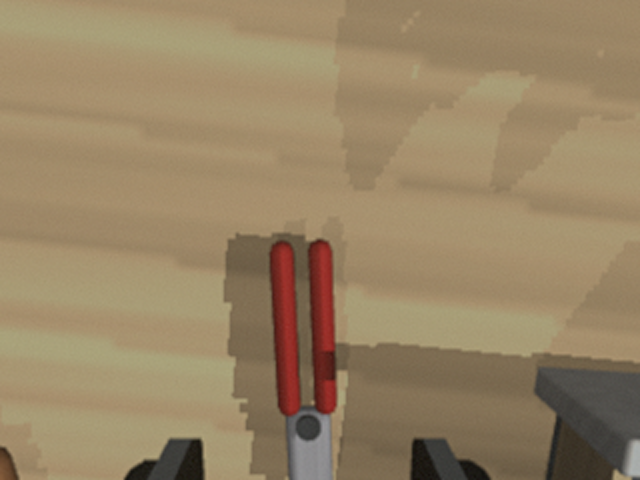

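Clipper handles in the full wrist frame run from (310.5,181) to (316,265).

Run:
```python
from h import *
s=saved("w8"); a=at("wrist",310.5,181,10,s);b=at("wrist",316,266,10,s);print(a,b,np.linalg.norm((b-a)[:2]))
u=(b-a)/np.linalg.norm(b-a);an=np.degrees(np.arctan2(u[1],u[0]));p=a+u*49;print(p,an);go(p[0],p[1],2.5,an)
```

```text
[ 418.3 -270.1   10. ] [ 484.4 -259.    10. ] 67.02551752877405
[ 466.62338667 -261.98518015   10.        ] 9.53258925584035
d [-0.0094  0.0028  0.2327] turn -0.0777 mm 116.43635857811765
```

arm_command([
  [-0.008,0.002,0.05,-0.04,-0.1],
  [-0.008,0.002,0.12,-0.04,-0.1],
  [-0.008,0.002,0.18,-0.04,-0.1],
  [-0.008,0.002,0.22,-0.04,-0.1],
  [-0.008,0.002,0.232,-0.04,-0.1],
  [-0.008,0.002,0.232,-0.04,-0.1],
  [-0.008,0.002,0.232,-0.04,-0.1],
  [-0.008,0.002,0.232,-0.04,-0.1],
])

```text
clock: 16.95
ee_pos: [468.8, -262.4, 5.5]
eef_rot: [-180.0, 0.1, -172.0]
ft_force: [0.2, 0.0, 0.2]
opening: 46.8
gripper_force: 0.0
```

arm_command([
  [0,0,0,0,0.8],
  [0,0,0,0,0.8],
  [0,0,0,0,0.8],
  [0,0,0,0,0.8],
  [0,0,-0.04,0,0.8],
  [0,0,-0.11,0,0.8],
  [0,0,-0.19,0,0.8],
  [0,0,-0.24,0,0.8],
])

```text
clock: 17.62
ee_pos: [468.1, -262.8, 127.5]
eef_rot: [-179.9, 0.1, -172.1]
ft_force: [1.7, -0.4, -0.5]
opening: 22.7
gripper_force: 45.6
```

Run:
```python
from h import *
s=robot.state(); print(s["ee_pos"],s["opening"])
C=np.array([536,-28.4]);a=np.radians(2.1)
for x,y in[(0,22),(0,-35)]:
    p=C+[x*np.cos(a)-y*np.sin(a),x*np.sin(a)+y*np.cos(a)];print(p);go(*p,125,2.1)
```

```text
[ 468.0735446  -262.83619466  127.49037015] 22.70914276043763
[535.19383841  -6.41477534]
d [-0.2035  0.4895  0.0049] turn 0.129 mm 265.07221670930977
[537.2825298  -63.37649378]
d [-0.192   0.3761  0.005 ] turn 0.129 mm 211.14037475151983
```

arm_command([
  [-0.06,0.02,0,0.1,0.8],
  [-0.13,0.06,0,0.13,0.8],
  [-0.17,0.13,0,0.13,0.8],
  [-0.19,0.21,0,0.13,0.8],
  [-0.203,0.29,0,0.13,0.8],
  [-0.203,0.37,0,0.13,0.8],
  [-0.203,0.44,0,0.13,0.8],
  [-0.203,0.488,0,0.13,0.8],
])

```text
clock: 18.28
ee_pos: [533.9, -2.8, 124.4]
eef_rot: [179.9, 0.0, -177.7]
ft_force: [0.7, 1.1, -0.5]
opening: 22.7
gripper_force: 45.6
```

arm_command([
  [0,0,0,0,0.8],
  [0,0,0,0,0.8],
  [0,0,0,0,0.8],
])

```text
clock: 18.53
ee_pos: [534.6, -7.0, 124.5]
eef_rot: [-180.0, 0.0, -177.9]
ft_force: [-0.1, -0.2, -0.6]
opening: 23.1
gripper_force: 45.6
```

Run:
```python
from h import *
s=robot.state(); print(s["ee_pos"],s["opening"]);go(535.2,-6.4,20.5,2.1)
```

```text
[534.61633472  -7.02929995 124.47045591] 23.124072113592234
d [-0.0011  0.0012  0.2079] turn -0.0003 mm 103.97399860045036
```

arm_command([
  [0,0,0.04,0,0.8],
  [0,0,0.1,0,0.8],
  [0,0,0.16,0,0.8],
  [0,0,0.195,0,0.8],
  [0,0,0.207,0,0.8],
  [0,0,0.207,0,0.8],
  [0,0,0.207,0,0.8],
  [0,0,0.207,0,0.8],
])

```text
clock: 19.2
ee_pos: [534.7, -7.8, 20.8]
eef_rot: [-180.0, 0.0, -178.0]
ft_force: [0.5, -0.5, -0.7]
opening: 22.7
gripper_force: 48.2
```

arm_command([
  [0,0,0,0,0.2],
  [0,0,0,0,0.2],
  [0,0,0,0,0.2],
  [0,0,-0.04,0,0.2],
  [0,0,-0.11,0,0.2],
  [0,0,-0.19,0,0.2],
  [0,0,-0.26,0,0],
  [0,0,-0.28,0,-0.3],
])

```text
clock: 19.87
ee_pos: [536.4, -6.8, 165.5]
eef_rot: [179.9, 0.3, -177.9]
ft_force: [2.1, 0.4, -0.2]
opening: 53.0
gripper_force: 0.0
```

Run:
```python
from h import *
s=robot.state(); print(s["ee_pos"],s["opening"]);go(535,-390,160,None)
```

```text
[536.42008038  -6.76827459 165.45518616] 52.99856907282924
d [ 0.0305 -0.7659  0.01  ] turn 0 mm 383.2731807012335
```

arm_command([
  [0,-0.06,0,0,-0.3],
  [0.01,-0.14,0,0,-0.3],
  [0.01,-0.22,0,0,-0.3],
  [0.02,-0.3,0,0,-0.3],
  [0.02,-0.38,0,0,-0.3],
  [0.03,-0.46,0,0,-0.3],
  [0.03,-0.54,0,0,-0.3],
  [0.03,-0.62,0,0,-0.3],
])

```text
clock: 20.53
ee_pos: [530.3, -318.8, 160.5]
eef_rot: [180.0, 0.0, -177.9]
ft_force: [1.9, 0.4, 0.0]
opening: 55.5
gripper_force: 0.0
```

arm_command([
  [0,-0.08,0,0,-0.3],
  [0,-0.14,0,0,-0.3],
  [0,-0.14,0,0,-0.3],
  [0,-0.14,0,0,-0.3],
  [0,-0.14,0,0,-0.3],
])

```text
clock: 20.95
ee_pos: [533.2, -386.3, 160.1]
eef_rot: [180.0, -0.0, -177.9]
ft_force: [-0.1, 0.2, -0.7]
opening: 55.4
gripper_force: 0.0
```

Run:
```python
from h import *
s=look("w9"); print(s["ee_pos"],s["eef_rot"])
im=grab_frame("scene");o=np.zeros((480,800,3),np.uint8); o[:,:500]=cv2.imread("pics/w9.png")[:,70:570]; o[:225,500:]=im[150:375,180:480]
cv2.imwrite("pics/c4.png",o)
```

```text
[ 533.24356839 -386.26326538  160.05479606] [ 1.79959280e+02 -3.25443289e-02 -1.77902665e+02]
```

View pics/c4.png

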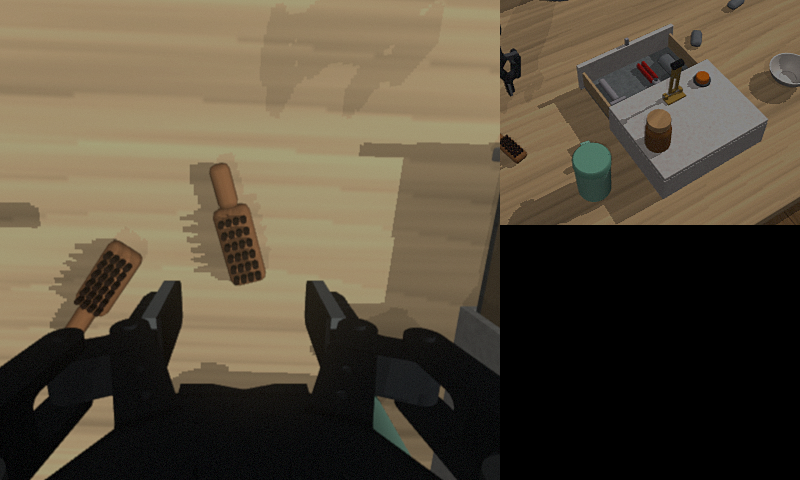

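The wanted brush (right one) runs from (288,166) at the handle end to (320,281) at the body end. In the drawer the clipper, comb and pebble lie flat.

Run:
```python
from h import *
s=saved("w9"); a=at("wrist",289,166,9,s);b=at("wrist",320,281,12,s);print(a,b,np.linalg.norm((b-a)[:2]))
u=(b-a)*[1,1,0];u/=np.linalg.norm(u);an=np.degrees(np.arctan2(u[1],u[0]));m=(a+b)/2;p=m+u*8;print(m,p,an);go(p[0],p[1],3,an)
```

```text
[ 481.8 -407.4    9. ] [ 585.6 -376.5   12. ] 108.30166203710819
[ 533.7  -391.95   10.5 ] [ 541.36747236 -389.66748655   10.5       ] 16.57762960206443
d [-0.0149 -0.0095  0.3147] turn -0.3198 mm 157.58140438577968
```

arm_command([
  [-0.015,-0.009,0.02,-0.15,-0.3],
  [-0.015,-0.009,0.07,-0.32,-0.3],
  [-0.015,-0.009,0.14,-0.32,-0.3],
  [-0.015,-0.009,0.22,-0.32,-0.3],
  [-0.015,-0.009,0.29,-0.32,-0.3],
  [-0.015,-0.009,0.315,-0.32,-0.3],
  [-0.015,-0.009,0.315,-0.32,-0.3],
  [-0.015,-0.009,0.315,-0.32,-0.3],
])

```text
clock: 21.72
ee_pos: [541.5, -390.9, 4.0]
eef_rot: [-180.0, -0.0, -163.5]
ft_force: [0.1, -1.0, 0.1]
opening: 55.6
gripper_force: 0.0
```

arm_command([
  [0,0,0,0,0.6],
  [0,0,0,0,0.6],
  [0,0,0,0,0.6],
  [0,0,0,0,0.6],
  [0,0,-0.04,0,0.6],
  [0,0,-0.11,0,0.6],
  [0,0,-0.19,0,0.6],
  [0,0,-0.24,0,0.6],
])

```text
clock: 22.38
ee_pos: [542.0, -392.1, 128.3]
eef_rot: [-179.8, 0.2, -163.5]
ft_force: [1.1, -0.2, -0.3]
opening: 32.9
gripper_force: 45.4
```

Run:
```python
from h import *
s=robot.state(); print(s["ee_pos"],s["opening"])
C=np.array([536,-28.4]);a=np.radians(2.1)
x,y=8,-35;p=C+[x*np.cos(a)-y*np.sin(a),x*np.sin(a)+y*np.cos(a)];print(p);go(*p,125,2.1)
```

```text
[ 542.02778969 -392.07714726  128.27582444] 32.85717639434443
[545.27715695 -63.08334411]
d [-0.1928  0.6292  0.0051] turn 0.3193 mm 329.0261568949186
```

arm_command([
  [-0.02,0.06,0,0.1,0.6],
  [-0.04,0.13,0,0.25,0.6],
  [-0.065,0.21,0,0.32,0.6],
  [-0.09,0.29,0,0.32,0.6],
  [-0.115,0.37,0,0.32,0.6],
  [-0.14,0.45,0,0.32,0.6],
  [-0.165,0.53,0,0.32,0.6],
  [-0.18,0.59,0,0.32,0.6],
])

```text
clock: 23.05
ee_pos: [544.2, -79.1, 124.6]
eef_rot: [179.9, 0.2, -177.8]
ft_force: [1.4, 0.5, -1.2]
opening: 32.2
gripper_force: 45.4
```

arm_command([
  [0,0,0,0,0.6],
  [0,0,0,0,0.6],
  [0,0,0,0,0.6],
])

```text
clock: 23.3
ee_pos: [544.1, -82.9, 124.2]
eef_rot: [180.0, 0.1, -177.9]
ft_force: [-0.1, -0.8, -1.0]
opening: 32.8
gripper_force: 45.4
```

Run:
```python
from h import *
s=look("w10"); print(s["ee_pos"],s["opening"],s["eef_rot"]);go(545.3,-63.1,21,2.1)
```

```text
[544.06562103 -82.8740346  124.22986569] 32.79473780441926 [ 1.79997888e+02  1.12768466e-01 -1.77890728e+02]
d [-0.0038  0.0408  0.206 ] turn -0.0014 mm 105.0112681438854
```

arm_command([
  [-0.003,0.041,0,0,0.6],
  [-0.003,0.041,0.02,0,0.6],
  [-0.003,0.041,0.07,0,0.6],
  [-0.003,0.041,0.13,0,0.6],
  [-0.003,0.041,0.18,0,0.6],
  [-0.003,0.041,0.205,0,0.6],
  [-0.003,0.041,0.205,0,0.6],
  [-0.003,0.041,0.205,0,0.6],
])

```text
clock: 24.02
ee_pos: [544.2, -63.5, 20.2]
eef_rot: [-180.0, -0.0, -178.0]
ft_force: [0.2, -0.5, -0.2]
opening: 32.6
gripper_force: 52.7
```

arm_command([
  [0,0,0,0,0.02],
  [0,0,0,0,0.02],
  [0,0,0,0,0.02],
  [0,0,0,0,0.02],
  [0,0,-0.05,0,0.02],
  [0,0,-0.12,0,0.02],
  [0,0,-0.2,0,0.02],
  [0,0,-0.28,0,0],
])

```text
clock: 24.68
ee_pos: [543.7, -62.3, 162.0]
eef_rot: [-180.0, -0.1, -177.9]
ft_force: [1.1, 1.1, 1.0]
opening: 42.6
gripper_force: 0.0
```

arm_command([
  [0.05,0,-0.08,0,0],
  [0.1,0,-0.12,0,0],
  [0.1,0,-0.12,0,0],
  [0.1,0,-0.12,0,0],
])

```text
clock: 25.02
ee_pos: [494.3, -63.7, 222.4]
eef_rot: [179.9, 0.2, -177.9]
ft_force: [-0.2, 0.2, -0.5]
opening: 42.5
gripper_force: 0.0
```

Run:
```python
from h import *
im=grab_frame("scene");s=look("w11"); print(s["ee_pos"],s["opening"],s["eef_rot"],s["clock"]);
o=np.zeros((600,800,3),np.uint8); o[:480,:500]=cv2.imread("pics/w11.png")[:,70:570]; o[:225,500:]=im[150:375,180:480]
o[300:525,500:]=cv2.resize(im[150:225,250:350],(300,225),interpolation=2)
cv2.imwrite("pics/c5.png",o)
```

```text
[494.49852273 -63.53512457 221.22986062] 42.42701627416704 [ 1.79932376e+02  1.18459789e-01 -1.77873688e+02] 25.0667
```

View pics/c5.png

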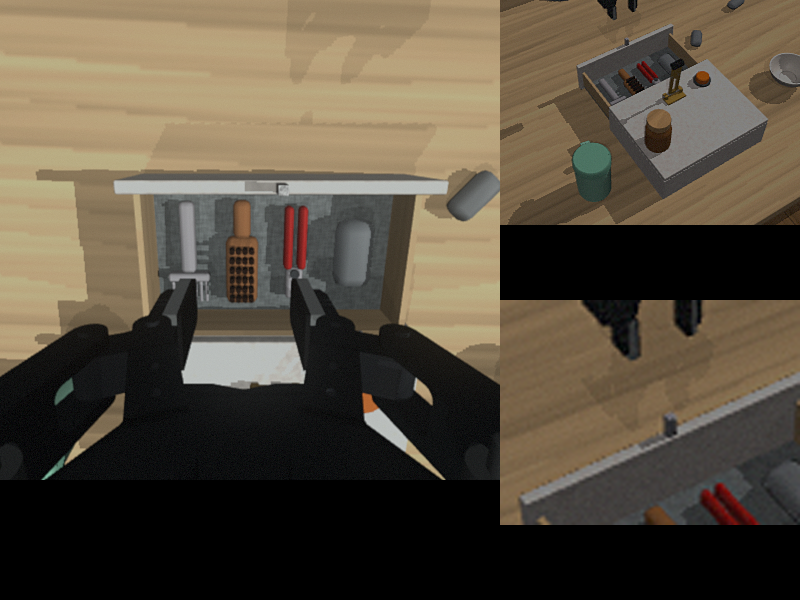

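All four tools lie flat and side by side in the drawer: comb (187,250), brush (242,250), clipper (296,240), pebble (352,252). The catch is at (283,188). Next I'll push the drawer shut.

arm_command([
  [0.06,0.034,0,0,1],
  [0.12,0.068,0,0,1],
  [0.12,0.068,0.02,0,1],
  [0.12,0.068,0.08,0,1],
  [0.12,0.068,0.16,0,1],
  [0.12,0.068,0.24,0,1],
  [0.12,0.068,0.3,0,1],
  [0.12,0.068,0.336,0,1],
])

```text
clock: 25.78
ee_pos: [431.3, -32.7, 48.4]
eef_rot: [-179.9, -0.3, -177.9]
ft_force: [-0.7, 1.0, -0.2]
opening: 0.4
gripper_force: 0.0
```

Run:
```python
from h import *
s=robot.state();print(s["ee_pos"],s["ft_force"]); go(583,-27,52,2.1)
```

```text
[431.25381714 -32.65140934  48.42228732] [-0.74902572  0.95000425 -0.24147616]
d [-3.037e-01  1.000e-04 -8.800e-03] turn 0.0001 mm 151.8935234608076
```

arm_command([
  [-0.015,0,0,0,1],
  [-0.03,0,0,0,1],
  [-0.045,0,0,0,1],
  [-0.06,0,0,0,1],
  [-0.08,0,0,0,1],
  [-0.1,0,0,0,1],
  [-0.12,0,0,0,1],
  [-0.14,0,0,0,1],
])

```text
clock: 26.45
ee_pos: [503.1, -29.7, 53.0]
eef_rot: [-180.0, -0.1, -177.9]
ft_force: [-7.9, -0.4, -1.3]
opening: -0.4
gripper_force: 0.0
```

arm_command([
  [-0.02,0,0,0,1],
  [-0.04,0,0,0,1],
  [-0.06,0,0,0,1],
  [-0.08,0,0,0,1],
  [-0.1,0,0,0,1],
  [-0.115,0,0,0,1],
  [-0.125,0,0,0,1],
  [-0.13,0,0,0,1],
])

```text
clock: 27.12
ee_pos: [568.7, -27.1, 53.2]
eef_rot: [-180.0, -0.1, -177.9]
ft_force: [-10.4, 1.3, 1.6]
opening: -0.1
gripper_force: 0.0
```

Run:
```python
from h import *
s=robot.state();print(s["ee_pos"],s["ft_force"]); go(585,-27,50,2.1)
```

```text
[568.71475962 -27.08423965  53.2211202 ] [-10.40925726   1.34276945   1.58464324]
d [-0.0326 -0.001   0.0064] turn 0.0003 mm 16.600956777734673
```

arm_command([
  [-0.008,0,0,0,1],
  [-0.014,0,0,0,1],
  [-0.02,0,0,0,1],
  [-0.024,0,0,0,1],
  [-0.028,0,0,0,1],
  [-0.028,0,0,0,1],
])

```text
clock: 27.62
ee_pos: [582.8, -26.7, 53.4]
eef_rot: [-180.0, -0.0, -177.9]
ft_force: [-4.3, -0.2, 1.3]
opening: -0.3
gripper_force: 0.0
```

arm_command([
  [-0.004,0,0,0,1],
  [-0.008,0,0,0,1],
  [-0.01,0,0,0,1],
  [-0.012,0,0,0,1],
  [-0.012,0,0,0,1],
])

```text
clock: 28.03
ee_pos: [585.6, -26.8, 52.6]
eef_rot: [180.0, -0.3, -177.9]
ft_force: [-19.5, -0.6, 8.9]
opening: -0.2
gripper_force: 4.1
```

arm_command([
  [0.03,0,0,0,1],
  [0.08,0,0,0,0.5],
  [0.12,0,-0.05,0,0],
  [0.12,0,-0.12,0,0],
  [0.12,0,-0.2,0,0],
  [0.12,0,-0.28,0,0],
  [0.12,0,-0.36,0,0],
  [0.12,0,-0.38,0,0],
])

```text
clock: 28.7
ee_pos: [531.0, -29.3, 249.7]
eef_rot: [179.9, 0.5, -178.0]
ft_force: [1.1, 0.8, 0.3]
opening: 42.8
gripper_force: 0.0
```

Run:
```python
from h import *
print(at("wrist",311,257,200,saved("w3")))
s=look("w12"); print(s["ee_pos"],s["eef_rot"],s["ft_force"])
# predicted pixels of shut panel's top front corners and catch
C=np.array([593.7,-26.4]);a=np.radians(2.1)
for y,z in[(140,84),(-140,84),(0,104)]: print(proj("wrist",[C[0]-y*np.sin(a),C[1]+y*np.cos(a),z],s))
g=cv2.cvtColor(cv2.imread("pics/w12.png"),cv2.COLOR_BGR2GRAY).astype(int)
for u in(250,380): print(u,[int(x) for x in g[60:300:6,u]])
go(671,-25.2,235,2.1)
```

```text
[659.3 -25.  200. ]
[531.046207   -29.27048236 249.676213  ] [ 179.94986067    0.4977188  -177.96416875] [1.06536779 0.76424984 0.29523159]
[453.2 281.7]
[171.3 282.3]
[312.3 290.4]
250 [142, 141, 141, 136, 134, 143, 140, 139, 135, 136, 139, 144, 144, 142, 139, 140, 150, 148, 147, 141, 131, 136, 140, 147, 143, 142, 128, 121, 138, 138, 132, 137, 115, 75, 71, 74, 75, 53, 56, 56]
380 [143, 140, 137, 144, 137, 138, 142, 144, 141, 141, 142, 136, 138, 143, 137, 140, 139, 139, 147, 144, 143, 140, 139, 129, 145, 136, 143, 135, 128, 130, 133, 127, 114, 73, 76, 78, 74, 164, 54, 56]
d [-0.2797 -0.0025  0.0305] turn -0.0009 mm 140.67291311965946
```

The shut panel's white top edge is at row 282, exactly as predicted, so the drawer is home. Now the hasp.

arm_command([
  [-0.07,0,0,0,0],
  [-0.14,0,0,0,0],
  [-0.21,0,0,0,0],
  [-0.272,-0.002,0,0,0],
  [-0.272,-0.002,0,0,0],
  [-0.272,-0.002,0,0,0],
  [-0.272,-0.002,0,0,0],
])

```text
clock: 29.33
ee_pos: [663.9, -25.1, 242.6]
eef_rot: [-180.0, -0.0, -177.9]
ft_force: [-0.5, -0.4, -0.1]
opening: 42.6
gripper_force: 0.0
```

Run:
```python
from h import *
s=look("w13");im=cv2.imread("pics/w13.png"); print(s["ee_pos"])
m=((im.max(2)<45)).astype(np.uint8); n,l,st,c=cv2.connectedComponentsWithStats(m)
for i in range(1,n):
    if 300<st[i,4]<8000: print(st[i],c[i].round(),at("wrist",*c[i],197,s))
go(667,-25.3,177,2.1)
```

```text
[663.94767957 -25.11220828 242.59516945]
[  81  244   56   68 1266] [110. 277.] [ 676.7 -146.1  197. ]
[ 290  245   43   26 1081] [311. 257.] [659.8 -25.  197. ]
d [-0.0068 -0.0008  0.1316] turn -0.0007 mm 65.9026363247807
```

arm_command([
  [-0.002,0,0.05,0,0],
  [-0.002,0,0.1,0,0],
  [-0.002,0,0.131,0,0],
  [-0.002,0,0.131,0,0],
  [-0.002,0,0.131,0,0.7],
  [-0.002,0,0.131,0,0.7],
  [-0.002,0,0.131,0,0.7],
  [-0.002,0,0.131,0,0.7],
])

```text
clock: 30.05
ee_pos: [665.2, -25.7, 178.5]
eef_rot: [-180.0, 0.1, -178.0]
ft_force: [-0.9, -5.4, -3.2]
opening: 24.8
gripper_force: 46.1
```

arm_command([
  [0.02,0,-0.001,0,0.7],
  [0.04,0,0,0,0.7],
  [0.06,0,0.003,0,0.7],
  [0.079,0,0.008,0,0.7],
  [0.098,0,0.015,0,0.7],
  [0.116,0,0.024,0,0.7],
  [0.133,0,0.034,0,0.7],
  [0.149,0,0.046,0,0.7],
])

```text
clock: 30.72
ee_pos: [591.8, -28.5, 156.6]
eef_rot: [-180.0, 0.3, -178.0]
ft_force: [0.0, -6.1, 8.6]
opening: 25.0
gripper_force: 49.4
```

arm_command([
  [0.014,0,0.014,0,0.7],
  [0.028,0,0.029,0,0.7],
  [0.039,0,0.045,0,0.7],
  [0.049,0,0.062,0,0.7],
  [0.057,0,0.081,0,0.7],
  [0.064,0,0.1,0,0.7],
  [0.068,0,0.119,0,0.7],
  [0.071,0,0.139,0,0.7],
])

```text
clock: 31.38
ee_pos: [555.5, -29.8, 85.9]
eef_rot: [-180.0, 0.1, -178.0]
ft_force: [-2.8, -6.1, 5.0]
opening: 25.1
gripper_force: 55.8
```

arm_command([
  [0,0,0.007,0,0.7],
  [0,0,0.014,0,0.7],
  [0,0,0.016,0,0.7],
  [0,0,0.018,0,0.7],
  [0,0,0.018,0,0.7],
])

```text
clock: 31.8
ee_pos: [555.2, -29.8, 76.7]
eef_rot: [-180.0, 0.0, -178.0]
ft_force: [-5.4, -6.9, 3.1]
opening: 25.3
gripper_force: 56.1
```

arm_command([
  [0,0,0.006,0,0.7],
  [0,0,0.01,0,0.7],
  [0,0,0.01,0,0.7],
  [0,0,0.01,0,0.7],
])

```text
clock: 32.13
ee_pos: [555.4, -29.7, 71.9]
eef_rot: [-180.0, 0.1, -178.0]
ft_force: [-5.7, -6.6, 4.9]
opening: 25.0
gripper_force: 56.5
```

arm_command([
  [0,0,0,0,0],
  [0,0,0,0,0],
  [0,0,0,0,0],
  [0,0,-0.04,0,0],
  [0,0,-0.1,0,0],
  [0,0,-0.15,0,0],
  [0,0,-0.15,0,0],
  [0,0,-0.15,0,0],
])

```text
clock: 32.8
ee_pos: [556.2, -28.2, 147.1]
eef_rot: [179.9, 0.2, -177.9]
ft_force: [0.6, 0.9, -0.3]
opening: 42.5
gripper_force: 0.0
```

Run:
```python
from h import *
def bar(im,s):
    m=(im.max(2)<45).astype(np.uint8); n,l,st,c=cv2.connectedComponentsWithStats(m)
    for i in range(1,n):
        if 300<st[i,4]<8000: print(st[i],c[i].round(1),at("wrist",*c[i],100,s))
bar(cv2.imread("pics/w2_raw.png"),saved("w2"))
s=look("w14",box=(160,120,480,360),k=2);print(s["ee_pos"]);bar(cv2.imread("pics/w14_raw.png"),s)
print(proj("wrist",[554.5,-28.5,94],saved("w2")),proj("wrist",[554.5,-28.5,94],s))
```

```text
[285 244  41  24 969] [305.1 255.4] [552.3 -28.7 100. ]
[556.18079394 -28.21216233 147.13626993]
[ 289  245   43   25 1010] [309.9 256.6] [552.3 -28.9 100. ]
[305.5 255.7] [310.5 256.9]
```

The bar is back exactly where it was at the start. I'll press lightly on top to seat it, then retreat.

arm_command([
  [0,0,0,0,1],
  [0,0,0,0,1],
  [0,0,0.04,0,1],
  [0,0,0.07,0,1],
  [0,0,0.085,0,1],
  [0,0,0.092,0,1],
  [0,0,0.096,0,1],
  [0,0,0.096,0,1],
])

```text
clock: 33.52
ee_pos: [554.2, -28.8, 98.9]
eef_rot: [179.9, -0.1, -177.9]
ft_force: [-22.5, 3.3, 53.7]
opening: -0.0
gripper_force: 27.0
```

arm_command([
  [0,0,0.003,0,1],
  [0,0,0.003,0,1],
])

```text
clock: 33.68
ee_pos: [554.3, -28.8, 98.1]
eef_rot: [179.9, -0.1, -177.9]
ft_force: [-27.8, 3.1, 67.8]
opening: -0.2
gripper_force: 33.6
```

arm_command([
  [0,0,-0.04,0,1],
  [0,0,-0.1,0,1],
  [0,0,-0.18,0,0],
  [0,0,-0.26,0,0],
  [0.03,0.08,-0.34,0,0],
  [0.06,0.16,-0.38,0,0],
  [0.06,0.24,-0.38,0,0],
  [0.06,0.3,-0.38,0,0],
])

```text
clock: 34.35
ee_pos: [519.7, 115.6, 287.9]
eef_rot: [179.9, 0.1, -178.0]
ft_force: [2.0, 0.7, 0.6]
opening: 43.2
gripper_force: 0.0
```

arm_command([
  [0,0.08,0,0,0],
  [0,0.16,0,0,0],
  [0,0.2,0,0,0],
  [0,0.2,0,0,0],
  [0,0.2,0,0,0],
  [0,0.2,0,0,0],
])

```text
clock: 34.85
ee_pos: [516.5, 213.8, 285.3]
eef_rot: [-180.0, -0.0, -177.9]
ft_force: [-0.5, -1.1, -0.1]
opening: 42.5
gripper_force: 0.0
```

Run:
```python
from h import *
a=grab_frame("scene");b=grab_frame("side"); w=grab_frame("wrist")
o=np.zeros((600,800,3),np.uint8); o[:300,:]=cv2.resize(a[150:300,120:520],(800,300)); o[300:,:400]=cv2.resize(b[200:350,180:380],(400,300),interpolation=2);o[300:,400:]=cv2.resize(w,(400,300))
cv2.imwrite("pics/c6.png",o);s=robot.state();print(s["clock"],s["ee_pos"],s["ft_force"])
```

```text
35.0 [516.66726776 213.41423463 285.68112475] [0.49431397 0.21428456 0.75164586]
```

View pics/c6.png

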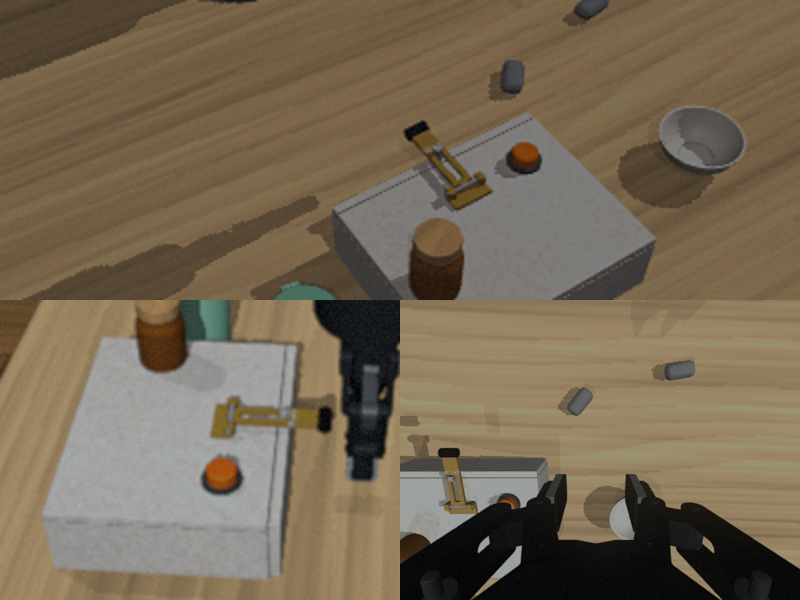

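The drawer is shut flush, the hasp lies flat over the catch (bar at (416,131) in the crop), and the button is up. The bowl, jar and canister are undisturbed, so I'm handing in.

```bash
python3 -c "
from bench import robot
print(robot.close_job())"
```

```text
the job is handed in; nothing more can be done
None
```

The job is handed in at about 35 s: comb, brush, pebble and clipper lie flat side by side in the drawer, the drawer is shut, the hasp is flat over the catch, and canister, bowl and jar are undisturbed; pressing the hasp down to seat it reached about 68 N on the wrist, through the fingertips.

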